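# Run the turntable speed wheel down to zero

### The arm

A 6-joint arm with a two-finger parallel gripper is mounted at the origin on a cart in front of the work surface, level with it; the furniture and walls round the work are solid. World frame = base frame: x ahead of the robot, y to its left, z up, the work surface at z = 0. Lengths are in m, angles in rad, forces in N, time in s.
With the tool pointing down it reaches from about 0.35 to 0.975 m from the base axis. Payload 4.9 kg.
Tool frame: the origin (TCP) lies at the very end of the fingers, on their centre line; the grasp point (between the pads) lies manip.grip_point_offset behind it (manip.grip_point_offset is the distance from the TCP to the grasp point, in m); z points along the fingers, y is the direction in which the jaws open and shut (so a half turn about z gives the same grasp; the last joint's range is limited). The gripper opens to 85 mm and grips with 20 to 120 N. Pads are 22 mm wide; open, the fingers measure 114 mm over their backs; the gripper's body (76 mm by 85 mm) begins 54 mm behind the grasp point. The pads swing forward as they close: fully open they stand 13 mm farther back than shut.
Start: joints at [-1.407, 0.053, 1.613, -0, 1.476, -0.119], TCP at [0.174, -0.6, 0.231] pointing down, gripper open.
Joint ranges: [-3.01, 3.01], [-1.01, 2.22], [0.06, 2.58], [-1.02, 4.17], [0.09, 2.62], [-3.14, 3.14]. Speed limits (rad/s): [2.57, 2.57, 3.14, 3.14, 3.14, 3.14].

### API

Orientations are given as a unit quaternion [w, x, y, z].
In Python, from plant import status, grab_frame, camera_params, ticket, boxes_of, outline_of, manip gives the robot as it stands. The module is installed in compiled form; this text tells all that it offers.
- The arm moves only by the tool play_rows, never from a script. Its argument "deltas" is a list of rows, each a list of 2 entries, a list of its own where there are three numbers: the shift along the world's x, y, z in m, then the turn about the world's z in rad. A call has 1 to 5 rows; each row is the pose to reach, as a shift and turn from the pose commanded when the call began; what a row does not reach only later rows make up. A row lasts 1/8 s, in which the tool goes at most 62.5 mm and 10.7 degrees, less where a joint would pass 70% of its speed; a pose out of reach is approached as far as the arm can. A call with a gripper value outside its range is refused whole. "grip" is the opening, from -1 (shut) to 1 (fully open), set as the call begins (left out, the last holds). The fingers move at their own pace and stop on an object; the grip force is fixed at half the most. Time passes only in rows, so rows that repeat a pose let the fingers close. It gives the time, the measured TCP pose, the force and the opening at its end, in the units of the state.
- status.state(): the state, without advancing time (a new reading comes with each control period).
- grab_frame(name): name is "scene" or "top"; returns (picture, depth): 384x512x3 uint8, blue, green, red; 384x512 float32, m along the optical axis (not along the pixel's ray), 0 where there is no reading.
- camera_params(name): a dict with "mtx" (3x3 intrinsics, pixels), "distortion" ([k1, k2, p1, p2, k3] as OpenCV has them; the pictures are not rectified), "world_from_camera" (4x4, takes a point from camera to world coordinates). Camera axes: x right, y up, looking along -z (the intrinsics and any distortion apply to the point x, -y, -z); pixel columns grow to the right and rows downward; lengths in m; the calibration is good to about 2 mm. A picture is of the moment at which its call begins. camera_params takes no time and is no camera call.
- ticket.job_done(): hands the job in, once; it reports no verdict.
Trained networks look in the newest picture that a camera, given by its name, has taken for a name from the list of things; names that differ only in an ending like _2 or _b are one class to them, and where a whole thing is asked for, a point or a joint stands for the part that bears it (a point fixed in the world has none). Each returns a list of dicts, best first, with "confidence" (0 to 1); they miss things now and then, are a little off and sometimes report something else, mostly with a low value. They report only what shows in the picture. A call takes as long as a camera call.
- boxes_of(camera, name): "box" ([left, top, right, bottom] in pixels, round what is visible of it).
- outline_of(camera, name): "region" (384x512 bool, what is visible of it) and "box" ([left, top, right, bottom] in pixels, round what is visible of it).
The state is a dict: "time": time; "joint_pos": joint angles; "joint_vel": joint speeds; "joint_efforts": joint torques, N m; "tool_pos": TCP position; "tool_rot": TCP orientation; "contact_force": force on the tool from outside, world axes, zero at the start; "ft_torque": the same for the moment, N m; "gripper_width": opening from 0.0 (shut) to 1.0 (fully open).
Only numpy, scipy, OpenCV 4.12 (cv2) and the standard library are available. Lean on these libraries where they do the work, as an engineer would, in place of code of your own. Each camera call takes 0.05 s, during which the arm holds its last target.

### The job

Before the electric turntable is plugged in, its speed must be at zero. On the larger of the two grey control boxes, the one with the broad thumbwheel, roll the thumbwheel with a fingertip towards the short end of the rising bars beside its slot, all the way to its stop, so that the white line on the wheel stands on top, level with the ticks beside the slot; then let go. Leave the narrow thumbwheel of the small lamp dimmer box as it is set.

Things in the scene. Friction and masses are not known exactly. Their poses are not given: they have to be found in the camera images.
- speed_box: Turntable controller: fixed grey box, 150 (x) x 110 (y) x 55 mm, origin at the centre of its underside. A knurled black wheel, diameter 60, 20 mm wide, axle along box y, stands 12 mm out of a slot (60 mm along box x) in mid-panel; its top is 67 mm above the table, over the origin. Bars beside the slot (box -y side): short at box -x (zero), long at +x. Ticks mark the slot's middle.
- speed_box_wheel (a joint): Turn of the broad wheel, rad: 0 at the zero stop (white line on top, at the ticks), up to 2.6. Pushing the wheel's top towards box -x lowers it. Starts at 1.1 to 1.8 with the line hidden under the panel. About 1 N at the rim turns it, so a light press of a few N drags it by friction; it stays where left. One stroke over the top gives up to 1 rad: take several.
- lamp_box: Lamp dimmer, not to be changed: a smaller fixed box of the same make, 100 (x) x 76 (y) x 55 mm, origin at the centre of its underside. Its wheel, diameter 60 mm but only 8 mm wide, also stands 12 mm out of the panel, over the origin, up to 67 mm above the table.
- lamp_box_mark (a point): White line on the rim of the dimmer's narrow wheel, 30 mm from its axle (axle 37 mm above the table); moves only if that wheel is turned.

How it is judged:
At the end, for the whole second after the job is handed in: The broad thumbwheel of the speed controller rests at its zero stop, within 0.2 rad (11 degrees), and the dimmer's narrow wheel is where it was (its white line within 8 mm) (value of joint speed_box_wheel below 0.2 rad and velocity of joint speed_box_wheel between -0.05 and 0.05 rad/s and distance of lamp_box_mark from where it was at the start of the episode below 0.008 m); the robot touches nothing.
It fails at once if the lamp dimmer's wheel was turned (its white line moved more than 8 mm) (distance of lamp_box_mark from where it was at the start of the episode above 0.008 m).
It also fails if it takes over 48 s, if anything falls off the work surface, if the arm or the gripper's body presses on something with over 40 N, if the wrist force passes 120 N, or if a joint passes its speed limit or range.

## Working session

There is one attempt and no reset: what is moved stays moved. The work goes in short steps, Python scripts to look and compute and a tool call to move; the robot and the scene stay as the last step left them, time stands still between calls to the robot, and variables do not carry over. Pictures are saved under pics/ and viewed, and the job is handed in when it is done.

Besides the shell and the picture viewer there is one more tool, called after "Call:" in YAML: its name, and indented under it one key for each argument. play_rows: Moves the arm, as the interface text tells. Its arguments: {"type":"object","properties":{"deltas":{"type":"array"},"grip":{"type":"number"}},"required":["deltas"]}

```bash
mkdir -p pics; python3 - <<'E'
from plant import status, grab_frame, camera_params, boxes_of, manip
import cv2
print(status.state()); print(manip.grip_point_offset)
for n in("scene","top"):
    p,d=grab_frame(n); cv2.imwrite(f"pics/{n}0.png",p)
    c=camera_params(n); print(n,c)
    for o in("speed_box","lamp_box","speed_box_wheel","lamp_box_mark"):
        print(o,[(b["box"],round(b["confidence"],2)) for b in boxes_of(n,o)[:3]])
E
```

```text
{'time': 0.0, 'joint_pos': array([-1.40704271e+00,  5.33717281e-02,  1.61428777e+00,  1.04149192e-05,
        1.47598181e+00, -1.18984740e-01]), 'joint_vel': array([-1.16278533e-04,  1.80076627e-04,  2.73246157e-05, -8.21102684e-04,
       -1.09008649e-03,  8.46994332e-05]), 'joint_efforts': array([-1.80806852e-03, -3.93682086e+01, -3.70176744e+01, -2.79181168e-04,
        6.88008178e-03,  1.15631698e-05]), 'tool_pos': array([ 0.17427782, -0.59956964,  0.23005751]), 'tool_rot': array([-1.02418976e-03,  9.90023560e-01,  1.40898197e-01, -1.77448795e-05]), 'contact_force': array([-0.09262455, -0.19991859,  0.15477038]), 'ft_torque': array([-0.00740951,  0.0201442 ,  0.03318138]), 'gripper_width': 1.0037948712856266}
0.0187
scene {'mtx': array([[411.14248608,   0.        , 254.19037663],
       [  0.        , 411.14248608, 189.2331004 ],
       [  0.        ,   0.        ,   1.        ]]), 'distortion': array([0.00135396, 0.        , 0.        , 0.        , 0.        ]), 'world_from_camera': array([[-0.82522036,  0.35835894, -0.43656642,  0.13830865],
       [-0.56477833, -0.51525079,  0
[... 439 characters left out ...]
71.04053832, 191.70192995],
       [  0.        ,   0.        ,   1.        ]]), 'distortion': array([-0.08019576,  0.        ,  0.        ,  0.        ,  0.        ]), 'world_from_camera': array([[-2.58614275e-02,  9.90695912e-01, -1.33614360e-01,
         4.23274878e-01],
       [-9.98822758e-01, -3.10949848e-02, -3.72317166e-02,
         7.46055185e-04],
       [-4.10400459e-02,  1.32494198e-01,  9.90333783e-01,
         9.39664138e-01],
       [ 0.00000000e+00,  0.00000000e+00,  0.00000000e+00,
         1.00000000e+00]])}
speed_box [([279.1, 152.4, 331.3, 219.2], 0.93)]
lamp_box [([197.7, 170.0, 236.6, 214.1], 0.65)]
speed_box_wheel [([294.8, 173.0, 311.3, 198.5], 0.59)]
lamp_box_mark []
```

```bash
python3 - <<'E'
import cv2
a=cv2.imread("pics/scene0.png");b=cv2.imread("pics/top0.png")
cv2.imwrite("pics/s_crop.png",cv2.resize(a[130:270,165:325],None,fx=5,fy=5,interpolation=cv2.INTER_CUBIC)[:600,:800])
cv2.imwrite("pics/t_crop.png",cv2.resize(b[135:235,185:345],None,fx=5,fy=5,interpolation=cv2.INTER_CUBIC))
E
```

```text
(no output)
```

View pics/scene0.png

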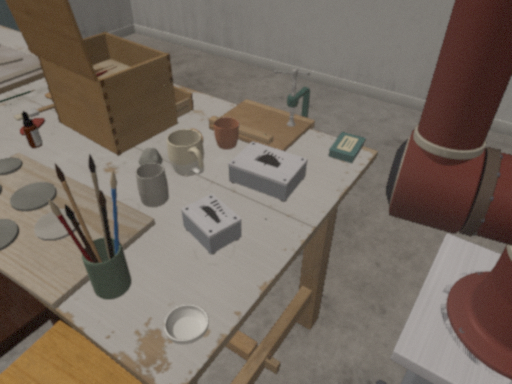

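View pics/top0.png

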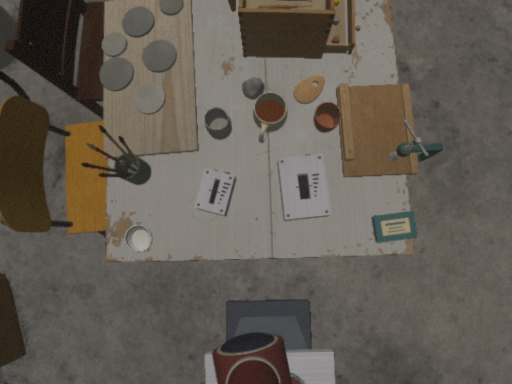

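```bash
sleep 1
```

```text
(no output)
```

View pics/s_crop.png

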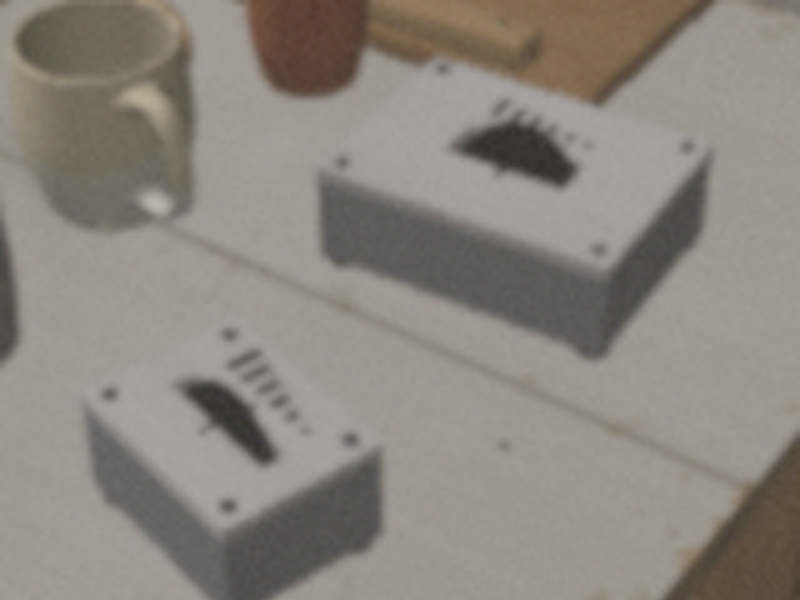

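View pics/t_crop.png

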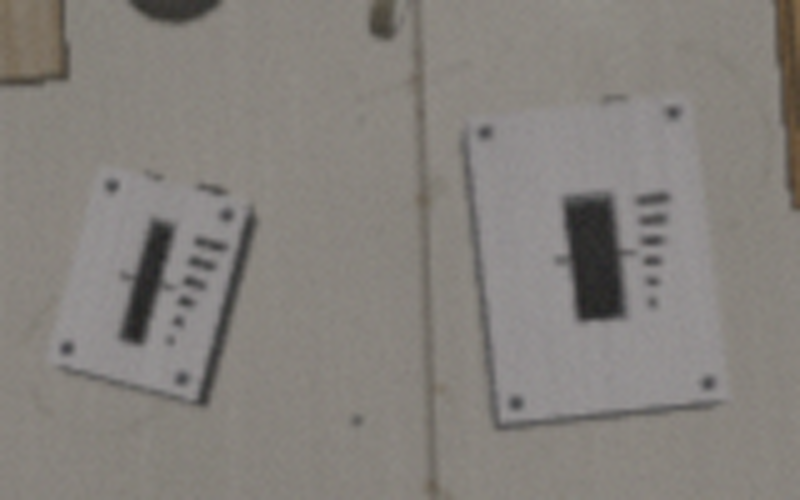

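```bash
cat > h.py <<'E'
import numpy as np, cv2
from plant import camera_params
def ray(n,uv):
    c=camera_params(n); q=cv2.undistortPoints(np.array(uv,float).reshape(-1,1,2),c["mtx"],c["distortion"])[:,0]
    T=c["world_from_camera"]; d=np.c_[q[:,0],-q[:,1],-np.ones(len(q))]@T[:3,:3].T
    return T[:3,3],d
def onz(n,uv,z):
    o,d=ray(n,uv); return o+d*((z-o[2])/d[:,2])[:,None]
def tri(u1,u2):
    out=[]
    for a,b in zip(u1,u2):
        (o1,d1),(o2,d2)=ray("top",[a]),ray("scene",[b]); d1=d1[0];d2=d2[0]
        s=np.linalg.lstsq(np.c_[d1,-d2],o2-o1,rcond=None)[0]
        p,q=o1+s[0]*d1,o2+s[1]*d2; out.append(np.r_[(p+q)/2,np.linalg.norm(p-q)])
    return np.array(out)
E
python3 - <<'E'
from h import *
np.set_printoptions(precision=4,suppress=True)
# screws TL,TR,BR,BL in top ; matching in scene: camera looks from +y.. 
t=np.array([(485,132),(673,112),(708,383),(516,403)])/5+[185,135]
s=np.array([(342,162),(443,69),(687,147),(599,249)])/5+[165,130]
P=tri(t,s);print(P,P.mean(0))
for i in range(4): print(np.linalg.norm(P[i,:3]-P[(i+1)%4,:3]))
C=onz("top",np.array([(467,125),(688,97),(727,402),(497,427)])/5+[185,135],.055);print(C,C.mean(0),np.linalg.norm(C-np.roll(C,-1,0),axis=1))
e=(C[0]+C[1]-C[2]-C[3]);print("yaw",np.arctan2(e[1],e[0]))
S=onz("top",np.array([(563,197),(610,192),(627,318),(578,322)])/5+[185,135],.055);print(S.mean(0),np.linalg.norm(S-np.roll(S,-1,0),axis=1))
C=onz("scene",np.array([(320,170),(440,60),(712,150),(607,268)])/5+[165,130],.055);print(C.mean(0))
from plant import status
s=status.state(); print(s["tool_rot"])
E
```

```text
[[ 0.6142 -0.0454  0.0537  0.0011]
 [ 0.6209 -0.1371  0.0538  0.0015]
 [ 0.489  -0.1467  0.0541  0.0005]
 [ 0.482  -0.0551  0.0551  0.001 ]] [ 0.5515 -0.0961  0.0542  0.001 ]
0.0919650556427345
0.13224476901655718
0.0919177481059975
0.13259980203297705
[[ 0.6182 -0.0364  0.055 ]
 [ 0.6285 -0.1442  0.055 ]
 [ 0.4799 -0.155   0.055 ]
 [ 0.4713 -0.0454  0.055 ]] [ 0.5495 -0.0953  0.055 ] [0.1083 0.1491 0.1099 0.1472]
yaw 0.06666300886207935
[ 0.5515 -0.0952  0.055 ] [0.0228 0.0616 0.0235 0.061 ]
[ 0.5479 -0.0927  0.055 ]
[-0.      0.99    0.1409  0.    ]
```

Call:
play_rows:
  deltas:
    - [[0.028, 0.036, 0], -0.05]
    - [[0.056, 0.072, 0], -0.1]
    - [[0.084, 0.108, 0], -0.15]
    - [[0.112, 0.144, 0], -0.2]
    - [[0.14, 0.18, 0], -0.215]
  grip: -1

```text
time: 1.12
tool_pos: [0.3152, -0.419, 0.2315]
tool_rot: [0.0, 0.999, 0.033, 0.0]
contact_force: [1.8, 0.1, -0.5]
gripper_width: 0.0
```

Call:
play_rows:
  deltas:
    - [[0.028, 0.036, 0], 0]
    - [[0.056, 0.072, 0], 0]
    - [[0.084, 0.108, 0], 0]
    - [[0.112, 0.144, 0], 0]
    - [[0.14, 0.18, 0], 0]

```text
time: 1.75
tool_pos: [0.4552, -0.2389, 0.2316]
tool_rot: [0.0, 0.999, 0.034, 0.0]
contact_force: [-0.8, -0.1, 0.6]
gripper_width: 0.002
```

Call:
play_rows:
  deltas:
    - [[0.028, 0.036, 0], 0]
    - [[0.056, 0.072, 0], 0]
    - [[0.084, 0.108, 0], 0]
    - [[0.107, 0.145, -0.03], 0]
    - [[0.107, 0.145, -0.03], 0]

```text
time: 2.38
tool_pos: [0.5608, -0.0925, 0.1984]
tool_rot: [-0.001, 0.999, 0.036, -0.002]
contact_force: [-0.1, 0.3, 0.5]
gripper_width: -0.003
```

Call:
play_rows:
  deltas:
    - [[0, 0, -0.04], 0]
    - [[0, 0, -0.08], 0]
    - [[0, 0, -0.11], 0]
    - [[0, 0, -0.12], 0]
    - [[0, 0, -0.12], 0]

```text
time: 3.0
tool_pos: [0.5614, -0.0957, 0.0817]
tool_rot: [0.0, 0.999, 0.034, 0.0]
contact_force: [-0.1, -0.1, 0.6]
gripper_width: 0.0
```

```bash
python3 - <<'E'
from plant import *
import cv2,numpy as np
s=status.state();print(s["tool_pos"],s["contact_force"])
a,_=grab_frame("scene");b,_=grab_frame("top")
A=cv2.resize(a[110:220,215:325],(600,600),interpolation=cv2.INTER_CUBIC)
cv2.imwrite("pics/s1.png",A)
cv2.imwrite("pics/t1.png",cv2.resize(b[130:230,240:370],(780,600),interpolation=cv2.INTER_CUBIC))
E
```

```text
[ 0.56141941 -0.09573649  0.08172103] [-0.10190221 -0.12178537  0.58898477]
```

View pics/s1.png

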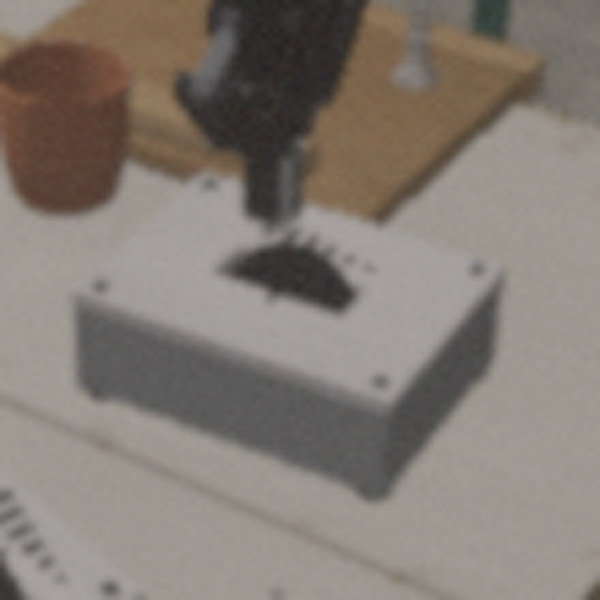

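The picture shows the shut fingertips, around (275, 220) in the crop, just above and behind the broad wheel's top. Next I feel for contact.

Call:
play_rows:
  deltas:
    - [[0, 0, -0.006], 0]
    - [[0, 0, -0.012], 0]
    - [[0, 0, -0.013], 0]
    - [[0, 0, -0.013], 0]

```text
time: 3.6
tool_pos: [0.5613, -0.0951, 0.0681]
tool_rot: [-0.0, 0.999, 0.034, -0.0]
contact_force: [-0.2, 0.2, 0.3]
gripper_width: 0.004
```

Call:
play_rows:
  deltas:
    - [[0, 0, -0.001], 0]
    - [[0, 0, -0.001], 0]

```text
time: 3.85
tool_pos: [0.5614, -0.0952, 0.0673]
tool_rot: [0.0, 0.999, 0.034, 0.0]
contact_force: [-0.2, 0.5, 0.5]
gripper_width: 0.001
```

Call:
play_rows:
  deltas:
    - [[0, 0, -0.001], 0]
    - [[0, 0, -0.001], 0]

```text
time: 4.1
tool_pos: [0.5617, -0.0952, 0.0668]
tool_rot: [0.0, 0.999, 0.034, 0.0]
contact_force: [-1.2, 0.7, 2.7]
gripper_width: -0.004
```

Call:
play_rows:
  deltas:
    - [[0, 0, -0.001], 0]
    - [[-0.002, 0, -0.001], 0]

```text
time: 4.35
tool_pos: [0.5611, -0.0953, 0.0668]
tool_rot: [0.0, 0.999, 0.034, 0.002]
contact_force: [1.2, 1.2, 4.7]
gripper_width: 0.002
```

Call:
play_rows:
  deltas:
    - [[-0.006, -0.0004, 0], 0]
    - [[-0.012, -0.0008, 0], 0]
    - [[-0.018, -0.0012, 0], 0]
    - [[-0.018, -0.0012, 0], 0]

```text
time: 4.85
tool_pos: [0.5419, -0.0967, 0.0667]
tool_rot: [0.0, 0.999, 0.034, 0.001]
contact_force: [-1.3, 0.4, 6.7]
gripper_width: -0.003
```

Call:
play_rows:
  deltas:
    - [[-0.005, -0.0003, 0], 0]
    - [[-0.01, -0.0007, 0], 0]
    - [[-0.01, -0.0007, 0.012], 0]
    - [[0.01, 0.0007, 0.02], 0]

```text
time: 5.35
tool_pos: [0.5506, -0.0956, 0.0855]
tool_rot: [-0.0, 0.999, 0.034, -0.001]
contact_force: [-0.3, 0.4, 0.6]
gripper_width: 0.0
```

```bash
cat > look.py <<'E'
import sys
from plant import *
import cv2,numpy as np
s=status.state();print(s["time"],s["tool_pos"],s["contact_force"])
k=sys.argv[1]
a,_=grab_frame("scene");b,_=grab_frame("top")
A=cv2.resize(a[140:200,235:305],(595,510),interpolation=cv2.INTER_CUBIC)
cv2.imwrite(f"pics/s{k}.png",A)
cv2.imwrite(f"pics/t{k}.png",cv2.resize(b[150:220,270:345],(600,560),interpolation=cv2.INTER_CUBIC))
E
python3 look.py 2
```

```text
5.35 [ 0.55057946 -0.09558755  0.08551295] [-0.26771426  0.38230772  0.56057225]
```

View pics/s2.png

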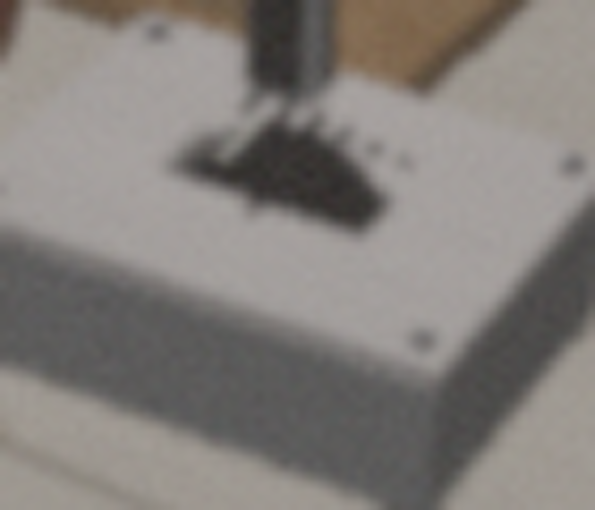

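The white line has come into view at about (225, 140), on the +x side of the wheel, so the direction is right. Second stroke.

Call:
play_rows:
  deltas:
    - [[0.018, 0.001, 0], 0]
    - [[0.018, 0.001, -0.012], 0]
    - [[0.018, 0.001, -0.018], 0]
    - [[0.018, 0.001, -0.02], 0]
    - [[0.014, 0.001, -0.02], 0]

```text
time: 6.08
tool_pos: [0.5661, -0.0946, 0.066]
tool_rot: [-0.0, 0.999, 0.034, 0.001]
contact_force: [2.6, 2.0, 5.6]
gripper_width: 0.001
```

Call:
play_rows:
  deltas:
    - [[-0.006, -0.0004, 0], 0]
    - [[-0.012, -0.0008, 0], 0]
    - [[-0.018, -0.0012, 0], 0]
    - [[-0.024, -0.0016, 0], 0]
    - [[-0.03, -0.002, 0], 0]

```text
time: 6.7
tool_pos: [0.535, -0.0969, 0.0656]
tool_rot: [0.0, 0.999, 0.034, 0.0]
contact_force: [0.4, 0.8, 0.5]
gripper_width: -0.003
```

Call:
play_rows:
  deltas:
    - [[-0.001, 0, 0], 0]
    - [[-0.001, 0, 0.015], 0]
    - [[-0.001, 0, 0.04], 0]
    - [[-0.031, -0.002, 0.07], 0]
    - [[-0.061, -0.004, 0.1], 0]

```text
time: 7.32
tool_pos: [0.473, -0.1004, 0.1659]
tool_rot: [-0.0, 0.999, 0.034, -0.001]
contact_force: [-0.2, -0.3, 0.8]
gripper_width: 0.0
```

```bash
python3 look.py 3
```

```text
7.325 [ 0.47303521 -0.1004186   0.16588726] [-0.19729358 -0.26050226  0.82500445]
```

View pics/s3.png

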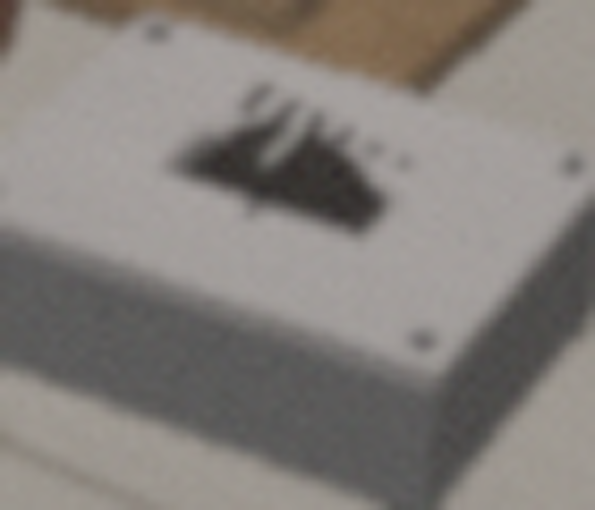

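View pics/t3.png

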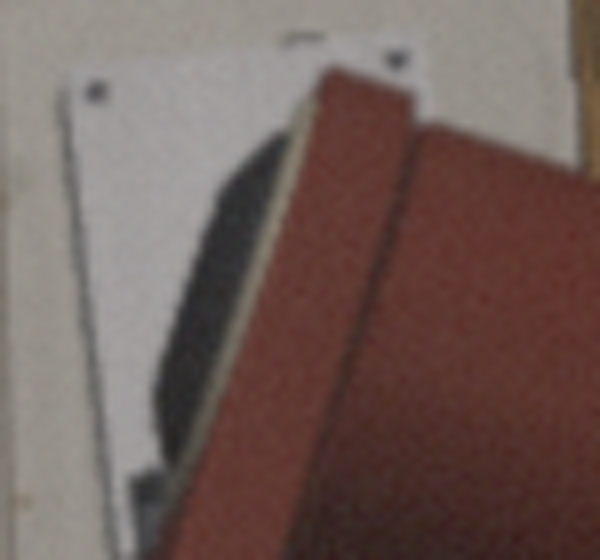

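```bash
python3 - <<'E'
from h import *
c=camera_params("scene"); T=np.linalg.inv(c["world_from_camera"]); yw=.068
for th in(0,.2,.4):
  for v in(-.01,.01):
    u=.03*np.sin(th); p=np.array([.5512+u*np.cos(yw)-v*np.sin(yw),-.0957+u*np.sin(yw)+v*np.cos(yw),.037+.03*np.cos(th)])
    q=T[:3,:3]@p+T[:3,3]; x=c["mtx"]@np.array([q[0],-q[1],-q[2]]);x=x[:2]/x[2]
    print(th,v,(x-[235,140])*8.5)
E
```

```text
0 -0.01 [299.60995708 120.88045365]
0 0.01 [263.74425083 156.7455396 ]
0.2 -0.01 [280.39094567 116.38863634]
0.2 0.01 [244.35358648 152.08607235]
0.4 -0.01 [261.9365675  115.73987753]
0.4 0.01 [225.76409958 151.30123317]
```

The line runs from about (265, 160) to (295, 125) in the crop. For 0 rad I predict (264, 157) to (300, 121). One more light stroke will confirm that it rests at the stop.

Call:
play_rows:
  deltas:
    - [[0.03, 0.002, -0.03], 0]
    - [[0.06, 0.003, -0.05], 0]
    - [[0.09, 0.005, -0.08], 0]
    - [[0.09, 0.005, -0.095], 0]
    - [[0.09, 0.005, -0.1], 0]

```text
time: 8.05
tool_pos: [0.5653, -0.0952, 0.0659]
tool_rot: [-0.001, 0.999, 0.034, 0.001]
contact_force: [0.9, 4.7, 13.5]
gripper_width: -0.003
```

Call:
play_rows:
  deltas:
    - [[-0.005, -0.0003, 0], 0]
    - [[-0.01, -0.0007, 0], 0]
    - [[-0.015, -0.001, 0], 0]

```text
time: 8.43
tool_pos: [0.5506, -0.0971, 0.0669]
tool_rot: [0.001, 0.999, 0.034, 0.002]
contact_force: [3.3, 0.1, 6.1]
gripper_width: 0.003
```

Call:
play_rows:
  deltas:
    - [[0, 0, 0.02], 0]
    - [[0, 0, 0.05], 0]
    - [[-0.03, 0, 0.09], 0]
    - [[-0.06, 0, 0.13], 0]
    - [[-0.06, 0, 0.13], 0]

```text
time: 9.05
tool_pos: [0.4894, -0.0972, 0.1998]
tool_rot: [0.001, 0.999, 0.034, 0.003]
contact_force: [0.1, 0.7, 0.3]
gripper_width: -0.003
```

```bash
python3 look.py 4; python3 - <<'E'
from plant import *
import cv2
a,_=grab_frame("scene"); o=cv2.imread("pics/scene0.png")
import numpy as np
cv2.imwrite("pics/lamp.png",np.hstack([cv2.resize(i[190:260,175:250],(375,350),interpolation=cv2.INTER_CUBIC) for i in(o,a)]))
E
```

```text
9.05 [ 0.48942182 -0.09722994  0.1997675 ] [0.08974632 0.66042177 0.28831761]
```

View pics/s4.png

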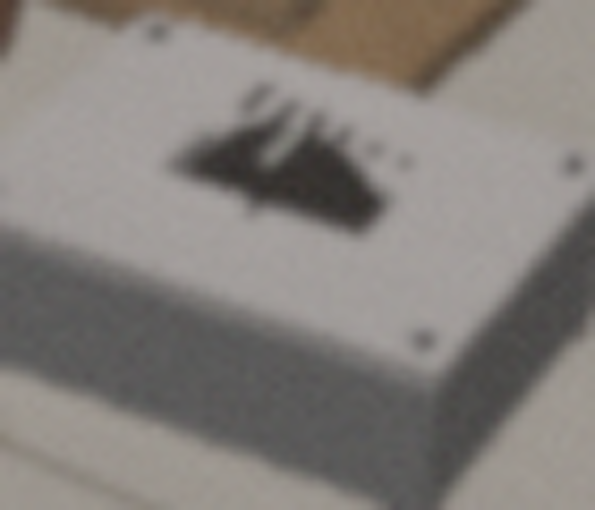

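View pics/lamp.png

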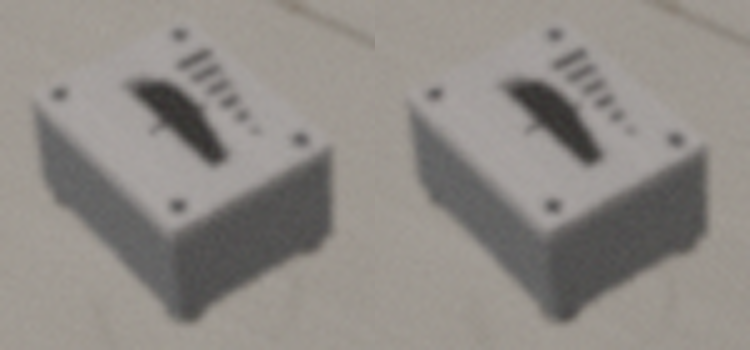

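The line sits where it did before the check stroke, at about (265, 160) to (295, 125). The tip slipped with 3.3 N of drag, so the wheel is on its stop. The dimmer looks the same as in the first picture, and the gripper is clear. Handing in.

```bash
python3 -c "
from plant import ticket; print(ticket.job_done())"
```

```text
the job is handed in; nothing more can be done
None
```

The broad thumbwheel on the turntable controller is at its zero stop, and I handed the job in at about 9 s of the 48 s allowed. No verdict came back.

- **What I did:** I found the controller from both cameras, with its wheel at about (0.551, -0.096) and the box turned 0.07 rad. With the gripper shut, I rolled the wheel towards the robot, the short-bar end. Two strokes at about 5–7 N did it, and a third checked the stop.
- **Zero stop:** The white line stands on top, about 3 crop pixels from where I predicted it for 0 rad. That puts the wheel within roughly 0.1 rad of zero, allowing for the 2 mm calibration. The third stroke did not move the line, and the fingertip slipped with about 3 N of drag.
- **Contact force:** The third stroke touched down harder than the others, at 13.5 N, well below the limits.
- **Dimmer and clearance:** The dimmer looks the same as in the first picture and was never approached. Its white line was not clearly visible, so I compared only the box and wheel. The arm was about 0.2 m above the table and touching nothing at hand-in.
- **Top camera:** The arm hid the wheel from the top camera, so the final line check rests on the scene camera and the slip.

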